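Fit the T-key to the nipping press and nip the booklet

ROBOT

A 6-joint arm with a two-finger parallel gripper is mounted at the origin on a cart in front of the work surface, level with it; the furniture and walls round the work are solid. World frame = base frame: x ahead of the robot, y to its left, z up, the work surface at z = 0. Lengths are in m, angles in degrees, forces in N, time in s.
With the tool pointing down it reaches from about 0.325 to 0.775 m from the base axis. Payload 5.5 kg.
Tool frame: the origin (TCP) lies at the very end of the fingers, on their centre line; the grasp point (between the pads) lies 19 mm behind it; z points along the fingers, y is the line along which they close (so a half turn about z gives the same grasp; the last joint's range is limited). The gripper opens to 85 mm and grips with 20 to 120 N. Pads are 22 mm wide; open, the fingers measure 114 mm over their backs; the gripper's body (76 mm by 85 mm) begins 54 mm behind the grasp point. The pads swing forward as they close: fully open they stand 13 mm farther back than shut.
Start: joints at [64.246, 5.22, 70.514, -0, 104.267, -3.249], TCP at [0.23, 0.554, 0.231] pointing down, gripper open.
Joint ranges: [-164.24, 164.24], [-49.07, 125.15], [9.68, 141.18], [-86.29, 266.29], [3.28, 154.24], [-151.56, 151.56]. Speed limits (degrees/s): [147.25, 147.25, 172.46, 180, 180, 180].

INTERFACE

Orientations are given as [roll, pitch, yaw] about the fixed x, y, z axes, in that order (R = Rz(yaw) Ry(pitch) Rx(roll)).
In Python, from workcell import env, viewer gives the robot as it stands.
- The arm moves only by the tool servo_tool, never from a script. Its argument "motion" is a list that holds one entry, the list of rows, each a list of 6 numbers: the shift along the tool's x, y, z in m, then the turn, a rotation vector about the tool's x, y, z in degrees. A call has 1 to 5 rows; each row is the pose to reach, as a shift and turn from the pose commanded when the call began, along the tool's axes at that moment; what a row does not reach only later rows make up. A row lasts 1/10 s, in which the tool goes at most 50 mm and 8.59 degrees, less where a joint would pass 70% of its speed; a pose out of reach is approached as far as the arm can. A call with a gripper value outside its range is refused whole. "claw" is the closure in counts, from 0 (fully open) to 255 (shut), set as the call begins (left out, the last holds). The fingers move at their own pace and stop on an object; the grip force is fixed at half the most. Time passes only in rows, so rows that repeat a pose let the fingers close. It gives the time, the measured TCP pose, the force, the opening and the grip force at its end, in the units of the state.
- env.get_obs(): the state, without advancing time (a new reading comes with each control period).
- viewer.camera(name): name is "side" or "top" or "wrist"; returns (picture, depth): 480x640x3 uint8, red, green, blue; 480x640 float32, m along the optical axis (not along the pixel's ray), 0 where there is no reading.
- viewer.get_calibration(name): a dict with "intrinsics" (3x3 intrinsics, pixels), "R" (3x3) and "t" (3): a world point X has camera coordinates R X + t. Camera axes: x right, y down, z forward; pixel columns grow to the right and rows downward; lengths in m; the calibration is good to about 2 mm. A picture is of the moment at which its call begins: read the wrist's pose just before it. get_calibration takes no time and is no camera call; for the wrist camera it gives the pose at the moment of the call.
- env.finish_job(): hands the job in; it is judged then, once.
The state is a dict: "t": time; "joints": joint angles; "joint_vel": joint speeds; "effort": joint torques, N m; "eef_pos": TCP position; "ee_rot": TCP orientation; "wrist_force": force on the tool from outside, world axes, zero at the start; "wrist_torque": the same for the moment, N m; "gripper_width": finger opening in m; "grip_force": force on a finger pad.
Only numpy, scipy, OpenCV 4.12 (cv2) and the standard library are available. Lean on these libraries where they do the work, as an engineer would, in place of code of your own. Each camera call takes 0.05 s, during which the arm holds its last target. There are 200 camera calls.

TASK

The freshly bound booklet is waiting in the little green nipping press. Set the T-key on the square end of the press screw, pressing only lightly and turning it slowly until it drops fully home, then turn it clockwise until the felt pad has come down and bears snugly on the booklet, without cranking it hard. Let go, leaving the key upright and home on the screw, and do not disturb the booklet, the bone folder, the glue stick or the tin.

Things in the scene. Friction and masses are not known exactly. Their poses are not given: they have to be found in the camera images.
- key: T-key, 0.2 to 0.32 kg, 68 mm tall, standing upright on its socket. Origin: centre of the socket's mouth (underside); z up, x along the wooden cross-bar. Steel socket 36 mm across, 30 mm tall; the mouth is a round recess 25 mm wide, 4 mm deep; above it a square hole 17.4 mm wide, sides along the key's x and y, ends 22 mm above the mouth.
- key_bar (a point): centre of the T-key's beech cross-bar, 59 mm above the socket's mouth. The bar is 96 mm long (along x), 16 mm wide with flat sides (along y) and 18 mm tall; below it is 20 mm of neck, 15 mm thick, down to the socket. Grip the bar here, across its 16 mm width.
- press: small dark green cast nipping press fixed to the table, 150 mm (x) x 214 mm (y) and 125 mm high without the drive end; origin: centre of its underside, z up, y along the crosshead. The screw stands upright on its axis and keeps its height as it turns; it needs about 0.16 N m and stays where left. Clockwise from above lowers the platen, 16 mm a full turn; anticlockwise raises it.
- press_seat (a point): on the screw's axis, 120 mm above the press's underside: the top of the steel collar (31 mm wide) on which the key's mouth sits when the key is fully home. Axes as press. Nothing near the axis stands higher except the drive end and the two column nuts, 84 mm to either side along y and 5 mm higher.
- drive_top (a point): top centre of the screw's steel square drive end, 16 mm wide, 16 mm tall above press_seat, top edges chamfered 1 mm. The square stands askew, turned about z by an angle that is not measured (17 to 73 degrees from these axes). A key not in line with it rides on its top, mouth about 11 mm above press_seat; within about 5 degrees of any of the four ways it drops home under 5 N.
- pad: red felt facing under the aluminium platen, 106 x 128 x 5 mm; origin: centre of its underside, which faces the booklet. It starts 2 to 5 mm above the booklet. Once it touches, the felt gives: 10 N for every mm, so about 25 N for each radian that the key is turned on, and is fully squeezed at 4 mm. Snug is 12 to 35 N, 0.5 to 1.4 rad past touch, plus 0.2 of play.
- booklet_top (a point): centre of the upper cover of the kraft-covered booklet with a dark blue spine, 98 x 124 x 14 mm, that lies on the bed of the press under the pad.
- booklet: the same booklet; origin: centre of its underside.
- bone_folder: flat bone-coloured folder, 22 x 148 x 4 mm, lying on the table; origin: centre of its underside, y along it.
- glue_stick: grey-green glue stick, 27 mm across, 87 mm tall, standing; origin: centre of its underside.
- ink_tin: small light grey tin, 39 mm across, 16 mm tall; origin: centre of its underside.

How it is judged (in metres and radians):
On the way, in this order (a step that is already met when the one before it is completed fails the run):
1. the key is fully home on the square end, upright (horizontal distance between key and press_seat below 0.003 m and z of key in the frame of press_seat below 0.003 m and angle between key's own z axis and vertical below 0.1 rad), for 0.2 s.
2. the pad bears on the booklet (contact force between pad and booklet above 8 N), for 0.2 s.
At the end, for the whole second after the job is handed in: The key stands at rest and upright (within 0.1 rad) on the screw, its mouth within 3 mm of the collar and within 3 mm of the axis, and the felt pad bears on the booklet with more than 8 N (all of step 1 and contact force between pad and booklet above 8 N and linear speed of key below 0.02 m/s); the robot touches nothing.
It fails at once if the key is pressed on the press with more than 40 N before it is home (contact force between key and press above 40 N and z of key in the frame of press_seat above 0.004 m).
It fails at once if the booklet is squeezed with more than 60 N (contact force between pad and booklet above 60 N).
It fails at once if the booklet is shifted by more than 8 mm (distance of booklet from where it was at the start of the episode above 0.008 m).
It fails at once if the bone folder, glue stick or tin is moved by more than 20 mm (distance of any of bone_folder, glue_stick, ink_tin from where it was at the start of the episode above 0.02 m).
It also fails if it takes over 72 s, if anything falls off the work surface, if the arm or the gripper's body presses on something with over 40 N, if the wrist force passes 120 N, or if a joint passes its speed limit or range.

## Working session

There is one attempt and no reset: what is moved stays moved. The work goes in short steps, Python scripts to look and compute and a tool call to move; the robot and the scene stay as the last step left them, time stands still between calls to the robot, and variables do not carry over. Pictures are saved under pics/ and viewed, at most 10 in all, crops included, and the job is handed in when it is done.

Besides the shell and the picture viewer there is one more tool, called after "Call:" as name(argument=value, ...), one argument or row to a line, values as JSON. servo_tool: Moves the arm, as the interface text tells. Its arguments: {"type":"object","properties":{"motion":{"type":"array"},"claw":{"type":"number"}},"required":["motion"]}

```bash
mkdir -p pics; cat > h.py <<'E'
from workcell import env, viewer
import numpy as np, cv2, pickle
def snap(n,f):
    c=viewer.get_calibration(n); im,d=viewer.camera(n)
    cv2.imwrite(f'pics/{f}.png',im[:,:,::-1]); pickle.dump((im,d,c),open(f'pics/{f}.pkl','wb')); return im,d,c
def load(f): return pickle.load(open(f'pics/{f}.pkl','rb'))
def pt(u,v,z,c):
    K,R,t=c['intrinsics'],np.array(c['R']),np.array(c['t'])
    o=-R.T@t; r=R.T@np.linalg.inv(K)@[u,v,1]; return o+r*(z-o[2])/r[2]
def cloud(d,c):
    K,R,t=np.array(c['intrinsics']),np.array(c['R']),np.array(c['t'])
    v,u=np.indices(d.shape); P=np.stack([(u-K[0,2])/K[0,0]*d,(v-K[1,2])/K[1,1]*d,d],-1)
    return (P-t)@R
E
python3 - <<'E'
from h import *
a=snap('top','top0')[0]; b=snap('side','side0')[0]
print(env.get_obs())
E
```

```text
{'t': 0.1, 'joints': array([ 6.42453812e+01,  5.26199593e+00,  7.05751587e+01, -2.34369090e-03,
        1.04267913e+02, -3.24755172e+00]), 'joint_vel': array([ 0.06086072, -0.06254345, -0.21875738, -0.0265949 ,  0.07379789,
       -0.1177518 ]), 'effort': array([ 2.45387659e-03, -4.60217249e+01, -4.19216287e+01, -1.21645780e-04,
        1.06553111e-02,  2.04163939e-05]), 'eef_pos': array([0.22957011, 0.55406663, 0.23022874]), 'ee_rot': array([-1.79894973e+02, -3.68326837e-03,  1.57492354e+02]), 'wrist_force': array([-0.13906847, -0.55451548,  0.53274457]), 'wrist_torque': array([-0.01490266,  0.02613728,  0.01021065]), 'grip_force': 0.0, 'gripper_width': 0.08532372934522524}
```

View pics/top0.png

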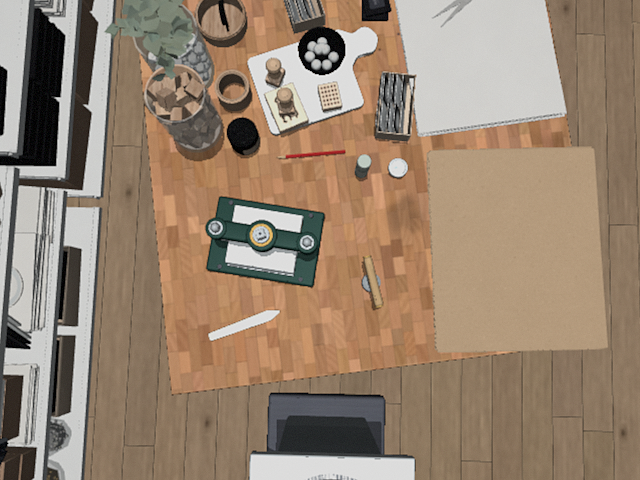

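View pics/side0.png

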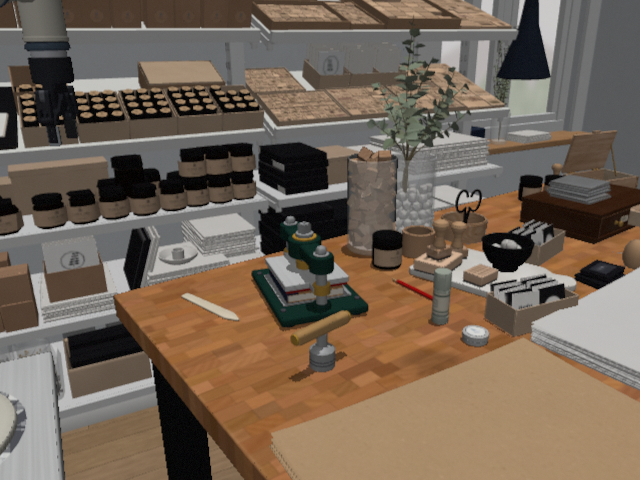

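The top view shows the press with its drive end near (262,235) and the key bar around (373,282). The folder is at (245,325), the glue stick at (363,166) and the tin at (398,168).

```bash
python3 - <<'E'
from h import *
im,d,c=load('top0'); P=cloud(d,c)
print('cam',-np.array(c['R']).T@c['t'], 'f',c['intrinsics'][0][0])
for n,(u,v),z in [('drive',(262,235),.136),('nutL',(215,228),.125),('nutR',(307,242),.125),('bar',(373,282),.068),('folder',(245,325),.004),('glue',(363,160),.087),('tin',(398,168),.016)]:
    print(n,pt(u,v,z,c).round(4),P[v,u].round(4))
# bar: points above 50mm near
m=(P[...,2]>.053)&(P[...,2]<.08)&(abs(P[...,0]-P[282,373,0])<.08)&(abs(P[...,1]-P[282,373,1])<.08)&(d>0)
v,u=np.nonzero(m); print(len(u),cv2.minAreaRect(np.stack([u,v],1).astype(np.float32)))
q=np.array([pt(a,b,.066,c)[:2] for a,b in zip(u,v)],np.float32); print(cv2.minAreaRect(q),np.median(P[m][:,2]))
# press base: green, low
hsv=cv2.cvtColor(im,cv2.COLOR_RGB2HSV)
g=(hsv[...,0]>65)&(hsv[...,0]<100)&(hsv[...,1]>100)&(hsv[...,2]<110)
n,l,s,_=cv2.connectedComponentsWithStats(g.astype(np.uint8)); k=1+np.argmax(s[1:,4]); print(s[k])
v,u=np.nonzero((l==k)&(P[...,2]<.06)); z=np.median(P[v,u,2]); q=np.array([pt(a,b,z,c)[:2] for a,b in zip(u,v)],np.float32); print(z,cv2.minAreaRect(q))
cv2.imwrite('pics/crop.png',cv2.resize(im[190:340,190:400,::-1],(798,570),interpolation=cv2.INTER_CUBIC))
E
```

```text
cam [0.4287504  0.03847459 1.19441013] f 600.4333163083187
drive [0.557  0.1397 0.136 ] [0.5569 0.1396 0.1368]
nutL [0.5684 0.2254 0.125 ] [0.5682 0.2251 0.1268]
nutR [0.5481 0.0597 0.125 ] [0.5484 0.0598 0.1221]
bar [ 0.4826 -0.0653  0.068 ] [ 0.4827 -0.0655  0.0655]
folder [0.3939 0.1787 0.004 ] [0.3939 0.1787 0.0039]
glue [ 0.7108 -0.0401  0.087 ] [ 0.7097 -0.0398  0.0911]
tin [ 0.7147 -0.1156  0.016 ] [ 0.7141 -0.1153  0.0182]
460 ((373.1470642089844, 280.5882568359375), (52.63022994995117, 8.731282234191895), 75.96376037597656)
((0.48558637499809265, -0.06562463939189911), (0.09869547933340073, 0.016487305983901024), 15.265074729919434) 0.06775842021969243
[ 206  197  118   90 1256]
0.020179082562606705 ((0.5595248341560364, 0.14377576112747192), (0.21081165969371796, 0.14704446494579315), 82.53092956542969)
```

View pics/crop.png

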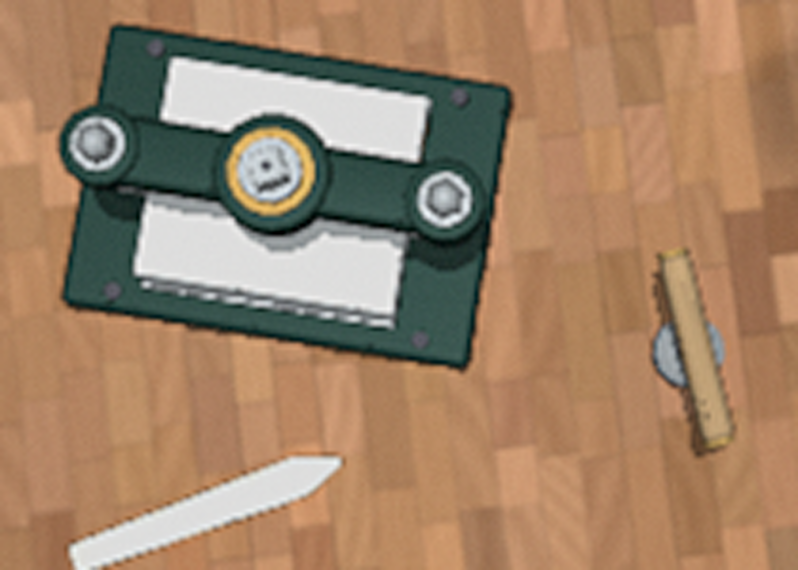

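```bash
cat >> h.py <<'E'
from scipy.spatial.transform import Rotation as Ro
def delta(p,yaw,tilt0=True):
    o=env.get_obs(); R=Ro.from_euler('xyz',o['ee_rot'],degrees=True)
    T=Ro.from_euler('xyz',[180,0,yaw],degrees=True)
    print('pose',o['eef_pos'].round(4),o['ee_rot'].round(2),'t',o['t'],'F',o['wrist_force'].round(1),'j6',o['joints'][5].round(1))
    print('shift',R.inv().apply(np.array(p)-o['eef_pos']).round(4),'turn',(R.inv()*T).as_rotvec(degrees=True).round(2))
E
python3 - <<'E'
from h import *
o=env.get_obs(); c=viewer.get_calibration('wrist'); R=Ro.from_euler('xyz',o['ee_rot'],degrees=True)
cam=-np.array(c['R']).T@c['t']; print('cam in tool',R.inv().apply(cam-o['eef_pos']),'axis',R.inv().apply(np.array(c['R'])[2]),c['intrinsics'][0][0])
delta([.557,.140,.30],190)
delta([.4856,-.0656,.20],195.3)
E
```

```text
cam in tool [ 7.23884659e-02  1.02240869e-04 -1.43337073e-01] axis [-0.28409818 -0.00173103  0.95879363] 399.4943437143385
pose [0.2296 0.5541 0.2302] [-179.89   -0.    157.49] t 0.1 F [-0.1 -0.6  0.5] j6 -3.2
shift [-0.461  -0.2573 -0.0693] turn [-1.000e-01 -3.000e-02 -3.251e+01]
pose [0.2296 0.5541 0.2302] [-179.89   -0.    157.49] t 0.1 F [-0.1 -0.6  0.5] j6 -3.2
shift [-0.4737 -0.4744  0.0311] turn [ -0.1   -0.04 -37.81]
```

Call:
servo_tool(
  motion=[
    [[-0.06, -0.034, -0.002, 0, 0, -6], [-0.14, -0.078, -0.004, 0, 0, -13], [-0.23, -0.128, -0.006, 0, 0, -20], [-0.32, -0.178, -0.008, 0, 0, -27], [-0.4, -0.223, -0.009, 0, 0, -33]],
  ],
)

```text
t: 0.6
eef_pos: [0.3855, 0.3566, 0.2364]
ee_rot: [-180.0, -0.0, -169.2]
wrist_force: [0.5, 0.0, 0.6]
gripper_width: 0.0853
grip_force: 0.0
```

```bash
python3 - <<'E'
from h import *
delta([.557,.140,.24],195.3)
E
```

```text
pose [0.3855 0.3566 0.2364] [-1.7998e+02 -2.0000e-02 -1.6920e+02] t 0.6 F [0.5 0.  0.6] j6 -61.7
shift [-0.1279 -0.2449 -0.0036] turn [-0.02 -0.03 -4.5 ]
```

Call:
servo_tool(
  motion=[
    [[-0.024, -0.045, -0.001, 0, 0, -1], [-0.05, -0.095, -0.002, 0, 0, -2], [-0.076, -0.145, -0.003, 0, 0, -3], [-0.102, -0.195, -0.003, 0, 0, -4], [-0.128, -0.245, -0.003, 0, 0, -4.5]],
  ],
)

```text
t: 1.1
eef_pos: [0.5398, 0.1597, 0.2394]
ee_rot: [180.0, -0.0, -165.0]
wrist_force: [-0.1, 0.5, -0.3]
gripper_width: 0.0855
grip_force: 0.0
```

```bash
python3 - <<'E'
from h import *
delta([.557,.140,.24],195.3)
E
```

```text
pose [0.5398 0.1597 0.2394] [ 1.7999e+02 -2.0000e-02 -1.6497e+02] t 1.1 F [-0.1  0.5 -0.3] j6 -92.0
shift [-0.0115 -0.0235 -0.0006] turn [ 0.01 -0.02 -0.27]
```

Call:
servo_tool(
  motion=[
    [[0, 0, 0, 0, 0, 0], [0, 0, 0, 0, 0, 0], [0, 0, 0, 0, 0, 0]],
  ],
)

```text
t: 1.4
eef_pos: [0.5385, 0.1623, 0.2395]
ee_rot: [180.0, -0.0, -165.0]
wrist_force: [-0.8, -0.3, -0.4]
gripper_width: 0.0856
grip_force: 0.0
```

```bash
python3 - <<'E'
from h import *
im,d,c=snap('wrist','w1')
delta([.557,.140,.24],195.3)
P=cloud(d,c)
m=(P[...,2]>.128)&(P[...,2]<.15)&(abs(P[...,0]-.557)<.03)&(abs(P[...,1]-.14)<.03)&(d>0)
v,u=np.nonzero(m); q=P[m][:,:2].astype(np.float32); print(len(u),u.mean(),v.mean(),cv2.minAreaRect(q),np.median(P[m][:,2]))
q=np.array([pt(a,b,.136,c)[:2] for a,b in zip(u,v)],np.float32); print(cv2.minAreaRect(q))
E
```

```text
pose [0.5384 0.1627 0.2397] [ 1.7998e+02 -2.0000e-02 -1.6492e+02] t 1.45 F [ 0.1  0.6 -0.6] j6 -91.7
shift [-0.0121 -0.0268 -0.0003] turn [ 0.02 -0.02 -0.22]
668 277.5284431137725 258.6511976047904 ((0.5609738826751709, 0.14316582679748535), (0.016891062259674072, 0.01613437943160534), 21.822200775146484) 0.13632897682337888
((0.5595596432685852, 0.14303746819496155), (0.018596647307276726, 0.016727017238736153), 21.348068237304688)
```

View pics/w1.png

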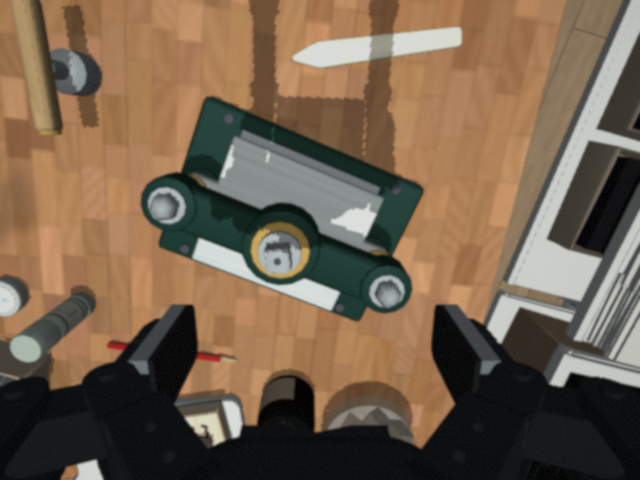

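The square's top sits around (280,255) in the wrist picture. That puts it at about (0.560, 0.143), turned 21.5°. Next I go above the key.

```bash
python3 - <<'E'
from h import *
delta([.4856,-.0656,.17],195.3)
E
```

```text
pose [0.5384 0.1627 0.2397] [ 1.7998e+02 -2.0000e-02 -1.6492e+02] t 1.45 F [ 0.1  0.6 -0.6] j6 -91.7
shift [ 0.1103 -0.2067  0.0696] turn [ 0.02 -0.02 -0.22]
```

Call:
servo_tool(
  motion=[
    [[0.02, -0.035, 0.005, 0, 0, 0], [0.042, -0.078, 0.02, 0, 0, 0], [0.065, -0.121, 0.04, 0, 0, 0], [0.088, -0.164, 0.055, 0, 0, 0], [0.11, -0.207, 0.07, 0, 0, -0.3]],
  ],
)

```text
t: 1.95
eef_pos: [0.4864, -0.0622, 0.1709]
ee_rot: [-180.0, 0.1, -164.5]
wrist_force: [1.5, -0.2, -0.5]
gripper_width: 0.0853
grip_force: 0.0
```

Call:
servo_tool(
  motion=[
    [[0, 0, 0, 0, 0, 0], [0, 0, 0, 0, 0, 0], [0, 0, 0, 0, 0, 0]],
  ],
)

```text
t: 2.25
eef_pos: [0.4877, -0.0606, 0.172]
ee_rot: [-180.0, 0.1, -164.6]
wrist_force: [0.3, 0.3, -0.2]
gripper_width: 0.0853
grip_force: 0.0
```

```bash
python3 - <<'E'
from h import *
im,d,c=snap('wrist','w2')
P=cloud(d,c)
m=(P[...,2]>.055)&(P[...,2]<.078)&(abs(P[...,0]-.4856)<.07)&(abs(P[...,1]+.0656)<.07)&(d>0)
v,u=np.nonzero(m); q=P[m][:,:2].astype(np.float32); print(len(u),u.mean(),v.mean(),cv2.minAreaRect(q),np.median(P[m][:,2]))
m2=(P[...,2]>.062)&m
print(cv2.minAreaRect(P[m2][:,:2].astype(np.float32)))
delta([.4856,-.0656,.04],195.3)
E
```

```text
3608 307.1588137472284 223.00942350332593 ((0.48545771837234497, -0.06635213643312454), (0.0991140753030777, 0.015846000984311104), 15.608502388000488) 0.06787962248926
((0.4854844808578491, -0.06635955721139908), (0.09905929118394852, 0.015828503295779228), 15.648164749145508)
pose [ 0.4878 -0.0605  0.1721] [-1.7999e+02  9.0000e-02 -1.6455e+02] t 2.3 F [ 1.2  1.6 -0.1] j6 -116.5
shift [ 0.0037 -0.0043  0.1321] turn [-0.01  0.09  0.15]
```

View pics/w2.png

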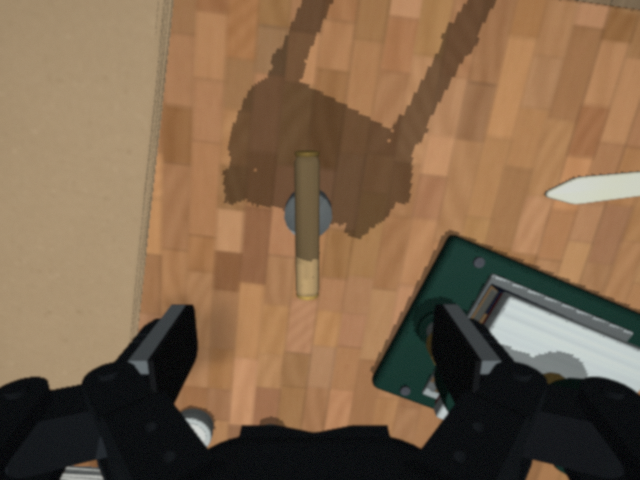

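The bar runs from (307,152) to (307,297) and lies between the fingers, lined up with them. I go down and grip it.

Call:
servo_tool(
  motion=[
    [[0.004, -0.005, 0.04, 0, 0, 0], [0.004, -0.005, 0.08, 0, 0, 0], [0.004, -0.005, 0.11, 0, 0, 0], [0.004, -0.005, 0.132, 0, 0, 0], [0.004, -0.005, 0.132, 0, 0, 0]],
  ],
)

```text
t: 2.8
eef_pos: [0.483, -0.0661, 0.0359]
ee_rot: [179.8, -0.3, -164.5]
wrist_force: [-0.3, 0.3, -0.4]
gripper_width: 0.0854
grip_force: 0.0
```

```bash
python3 - <<'E'
from h import *
delta([.4855,-.0663,.04],195.6)
E
```

```text
pose [ 0.483  -0.0661  0.0359] [ 179.82   -0.31 -164.55] t 2.8 F [-0.3  0.3 -0.4] j6 -117.3
shift [-0.0024 -0.0009 -0.0042] turn [ 0.18 -0.31 -0.15]
```

Call:
servo_tool(
  motion=[
    [[-0.001, 0, -0.002, 0, 0, 0], [-0.001, 0, -0.002, 0, 0, 0]],
  ],
)

```text
t: 3.0
eef_pos: [0.4874, -0.0675, 0.0439]
ee_rot: [-179.9, 0.2, -164.6]
wrist_force: [0.3, 0.6, 0.8]
gripper_width: 0.0854
grip_force: 0.0
```

Call:
servo_tool(
  motion=[
    [[0, 0, 0, 0, 0, 0], [0, 0, 0, 0, 0, 0], [0, 0, 0, 0, 0, 0], [0, 0, 0, 0, 0, 0], [0, 0, 0, 0, 0, 0]],
  ],
  claw=255,
)

```text
t: 3.5
eef_pos: [0.4857, -0.0679, 0.0413]
ee_rot: [180.0, 0.0, -164.7]
wrist_force: [-0.1, -0.5, 1.1]
gripper_width: 0.0149
grip_force: 61.3
```

Call:
servo_tool(
  motion=[
    [[0, 0, 0, 0, 0, 0], [0, 0, 0, 0, 0, 0], [0, 0, 0, 0, 0, 0], [0, 0, 0, 0, 0, 0], [0, 0, 0, 0, 0, 0]],
  ],
)

```text
t: 4.0
eef_pos: [0.4857, -0.068, 0.0413]
ee_rot: [-180.0, 0.0, -164.7]
wrist_force: [-0.2, -0.2, 1.1]
gripper_width: 0.0149
grip_force: 61.2
```

```bash
python3 - <<'E'
from h import *
delta([.4855,-.0663,.24],201.5)
E
```

```text
pose [ 0.4857 -0.068   0.0413] [-179.99    0.   -164.71] t 4.0 F [-0.2 -0.2  1.1] j6 -117.2
shift [-0.0002  0.0016 -0.1987] turn [-0.01  0.   -6.21]
```

Call:
servo_tool(
  motion=[
    [[0, 0, -0.03, 0, 0, -1], [0, 0, -0.07, 0, 0, -2], [0, 0, -0.11, 0, 0, -3], [0, 0, -0.14, 0, 0, -5], [0, 0, -0.16, 0, 0, -6.2]],
  ],
)

```text
t: 4.5
eef_pos: [0.486, -0.0679, 0.2033]
ee_rot: [-179.9, 0.1, -158.4]
wrist_force: [0.6, 1.7, -3.1]
gripper_width: 0.0152
grip_force: 60.8
```

```bash
python3 - <<'E'
from h import *
delta([.560,.143,.20],201.5)
E
```

```text
pose [ 0.486  -0.0679  0.2033] [-1.7995e+02  1.0000e-01 -1.5843e+02] t 4.5 F [ 0.6  1.7 -3.1] j6 -123.5
shift [-0.1463  0.1689  0.0034] turn [-0.05  0.1   0.07]
```

Call:
servo_tool(
  motion=[
    [[-0.02, 0.025, 0.001, 0, 0, 0], [-0.05, 0.058, 0.002, 0, 0, 0], [-0.08, 0.092, 0.003, 0, 0, 0], [-0.11, 0.115, 0.003, 0, 0, 0], [-0.125, 0.123, 0.003, 0, 0, 0]],
  ],
)

```text
t: 5.0
eef_pos: [0.5571, 0.0956, 0.1965]
ee_rot: [179.9, -0.1, -158.3]
wrist_force: [0.1, -0.7, -4.2]
gripper_width: 0.0148
grip_force: 60.7
```

Call:
servo_tool(
  motion=[
    [[0, 0, 0, 0, 0, 0], [0, 0, 0, 0, 0, 0], [0, 0, 0, 0, 0, 0]],
  ],
)

```text
t: 5.3
eef_pos: [0.5565, 0.0916, 0.1977]
ee_rot: [-180.0, -0.1, -158.6]
wrist_force: [0.4, -0.3, -2.0]
gripper_width: 0.0147
grip_force: 60.7
```

```bash
python3 - <<'E'
from h import *
im,d,c=snap('wrist','w3')
P=cloud(d,c)
o=env.get_obs(); delta([.560,.143,.20],201.5)
R=Ro.from_euler('xyz',o['ee_rot'],degrees=True)
Q=R.inv().apply((P-o['eef_pos']).reshape(-1,3)).reshape(P.shape)
# bar top in tool frame: z ~ -0.028
m=(abs(Q[...,2]+.0267)<.006)&(abs(Q[...,1])<.03)&(abs(Q[...,0])<.07)&(d>0)
hsv=cv2.cvtColor(im,cv2.COLOR_RGB2HSV)
mb=m&(hsv[...,1]>60)
print('bar',m.sum(),mb.sum(),cv2.minAreaRect(Q[mb][:,:2].astype(np.float32)))
m=(P[...,2]>.130)&(P[...,2]<.142)&(abs(P[...,0]-.56)<.025)&(abs(P[...,1]-.143)<.025)&(d>0)
print('drive',m.sum(),cv2.minAreaRect(P[m][:,:2].astype(np.float32)) if m.sum() else 0)
E
```

```text
pose [0.5566 0.0915 0.198 ] [-1.8000e+02 -3.0000e-02 -1.5857e+02] t 5.35 F [-0.9 -0.6 -3.2] j6 -105.5
shift [-0.022   0.0467 -0.002 ] turn [-0.   -0.03 -0.07]
bar 12267 11018 ((0.006162185221910477, -0.00010095164179801941), (0.03959384933114052, 0.08575357496738434), 73.11041259765625)
drive 900 ((0.5608568787574768, 0.14292274415493011), (0.016683518886566162, 0.01638527773320675), 21.1627197265625)
```

View pics/w3.png

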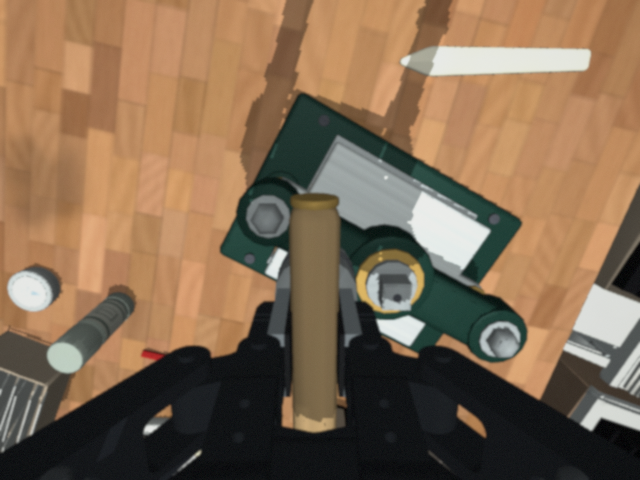

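The held bar's near end is at (315,198) and the square is at (396,290), both clear to see. I check the camera bias against the held bar.

```bash
python3 - <<'E'
from h import *
im,d,c=load('w3'); P=cloud(d,c); o=env.get_obs(); R=Ro.from_euler('xyz',o['ee_rot'],degrees=True)
Q=R.inv().apply((P-o['eef_pos']).reshape(-1,3)).reshape(P.shape)
for v in (215,235,255,275):
    m=(abs(Q[v,:,2]+.0267)<.008)&(abs(np.arange(640)-315)<45)
    u=np.nonzero(m)[0]; print(v,u.min(),u.max(),(Q[v,u[[2,-3]],1]*1000).round(2),(Q[v,315]*1000).round(2), 'mid',(Q[v,u.min(),1]+Q[v,u.max(),1])*500)
print((Q[185:215:2,315]*1000).round(1))
E
```

```text
215 291 339 [-6.35  7.14] [ 44.98   0.34 -27.61] mid 0.40743218578499035
235 290 339 [-6.72  7.09] [ 38.85   0.35 -27.74] mid 0.19375364945619505
255 290 339 [-6.89  7.26] [ 32.39   0.36 -27.44] mid 0.17963430750311207
275 290 339 [-6.96  7.37] [ 26.23   0.37 -28.43] mid 0.23361300725502787
[[ 27.1   0.5 141.5]
 [ 25.7   0.5 141. ]
 [ 24.3   0.5 141. ]
 [ 22.7   0.5 141.7]
 [ 49.2   0.4 -14.3]
 [ 49.    0.3 -16.9]
 [ 48.9   0.3 -19.9]
 [ 49.3   0.3 -25. ]
 [ 48.7   0.3 -25.1]
 [ 48.2   0.3 -25.9]
 [ 47.6   0.3 -25.6]
 [ 47.2   0.3 -26.7]
 [ 46.5   0.3 -26.1]
 [ 45.6   0.3 -25.2]
 [ 45.3   0.3 -26.4]]
```

Call:
servo_tool(
  motion=[
    [[-0.006, 0.015, 0, 0, 0, 0], [-0.014, 0.03, 0, 0, 0, 0], [-0.02, 0.041, 0, 0, 0, 0], [-0.0225, 0.0465, 0, 0, 0, 0], [-0.0225, 0.0465, 0, 0, 0, 0]],
  ],
)

```text
t: 5.85
eef_pos: [0.5607, 0.1451, 0.198]
ee_rot: [180.0, -0.0, -158.4]
wrist_force: [0.2, -1.1, -3.6]
gripper_width: 0.0148
grip_force: 60.6
```

Call:
servo_tool(
  motion=[
    [[0, 0, 0.004, 0, 0, 0], [0, 0, 0.009, 0, 0, 0], [0, 0, 0.014, 0, 0, 0], [0, 0, 0.018, 0, 0, 0], [0, 0, 0.018, 0, 0, 0]],
  ],
)

```text
t: 6.35
eef_pos: [0.5604, 0.1435, 0.179]
ee_rot: [180.0, -0.1, -158.5]
wrist_force: [-0.6, -0.3, -3.3]
gripper_width: 0.0151
grip_force: 60.6
```

```bash
python3 - <<'E'
from h import *
delta([.5608,.143,.1613],201.3)
E
```

```text
pose [0.5604 0.1435 0.179 ] [ 1.7998e+02 -1.0000e-01 -1.5853e+02] t 6.35 F [-0.6 -0.3 -3.3] j6 -100.5
shift [-0.0002 -0.0006  0.0177] turn [ 0.02 -0.1   0.17]
```

Call:
servo_tool(
  motion=[
    [[0, -0.0005, 0.002, 0, 0, 0], [0, -0.0005, 0.004, 0, 0, 0], [0, -0.0005, 0.005, 0, 0, 0], [0, -0.0005, 0.006, 0, 0, 0], [0, -0.0005, 0.006, 0, 0, 0]],
  ],
)

```text
t: 6.85
eef_pos: [0.561, 0.1434, 0.1741]
ee_rot: [-180.0, -0.0, -158.5]
wrist_force: [0.1, 0.9, -3.0]
gripper_width: 0.0148
grip_force: 60.7
```

Call:
servo_tool(
  motion=[
    [[0, 0, 0.0005, 0, 0, 0], [0, 0, 0.001, 0, 0, 0], [0, 0, 0.0015, 0, 0, 0], [0, 0, 0.002, 0, 0, 0], [0, 0, 0.002, 0, 0, 0]],
  ],
)

```text
t: 7.35
eef_pos: [0.5611, 0.1433, 0.1724]
ee_rot: [-180.0, 0.0, -158.5]
wrist_force: [-0.7, 0.1, -2.2]
gripper_width: 0.0147
grip_force: 60.8
```

Call:
servo_tool(
  motion=[
    [[0, 0, 0.0005, 0, 0, 0], [0, 0, 0.001, 0, 0, 0], [0, 0, 0.0015, 0, 0, 0], [0, 0, 0.002, 0, 0, 0], [0, 0, 0.002, 0, 0, 0]],
  ],
)

```text
t: 7.85
eef_pos: [0.5611, 0.1431, 0.17]
ee_rot: [-180.0, -0.0, -158.5]
wrist_force: [2.3, -1.7, -2.3]
gripper_width: 0.0149
grip_force: 60.7
```

Call:
servo_tool(
  motion=[
    [[0, 0, 0.0005, 0, 0, 0], [0, 0, 0.001, 0, 0, 0], [0, 0, 0.0015, 0, 0, 0], [0, 0, 0.002, 0, 0, 0], [0, 0, 0.002, 0, 0, 0]],
  ],
)

```text
t: 8.35
eef_pos: [0.5611, 0.1432, 0.1682]
ee_rot: [-180.0, 0.0, -158.5]
wrist_force: [1.9, -3.2, -2.0]
gripper_width: 0.0146
grip_force: 60.8
```

Call:
servo_tool(
  motion=[
    [[0, 0, 0.0005, 0, 0, 0], [0, 0, 0.001, 0, 0, 0], [0, 0, 0.0015, 0, 0, 0], [0, 0, 0.002, 0, 0, 0], [0, 0, 0.002, 0, 0, 0]],
  ],
)

```text
t: 8.85
eef_pos: [0.5611, 0.1433, 0.1662]
ee_rot: [-180.0, 0.0, -158.5]
wrist_force: [1.8, -5.1, -0.2]
gripper_width: 0.0148
grip_force: 60.9
```

Call:
servo_tool(
  motion=[
    [[0, -0.0006, 0.0005, 0, 0, 0], [0, -0.0007, 0.001, 0, 0, 0], [0, -0.0007, 0.0015, 0, 0, 0], [0, -0.0007, 0.002, 0, 0, 0], [0, -0.0007, 0.002, 0, 0, 0]],
  ],
)

```text
t: 9.35
eef_pos: [0.561, 0.143, 0.1638]
ee_rot: [180.0, -0.0, -158.5]
wrist_force: [1.1, -1.8, -3.2]
gripper_width: 0.0152
grip_force: 60.6
```

Call:
servo_tool(
  motion=[
    [[0, 0, 0.0005, 0, 0, 0], [0, 0, 0.001, 0, 0, 0], [0, 0, 0.0015, 0, 0, 0], [0, 0, 0.002, 0, 0, 0], [0, 0, 0.002, 0, 0, 0]],
  ],
)

```text
t: 9.85
eef_pos: [0.5611, 0.1429, 0.1619]
ee_rot: [180.0, -0.0, -158.5]
wrist_force: [0.3, -0.6, -2.8]
gripper_width: 0.0149
grip_force: 60.6
```

Call:
servo_tool(
  motion=[
    [[0, 0, 0.0004, 0, 0, 0], [0, 0, 0.0008, 0, 0, 0], [0, 0, 0.0012, 0, 0, 0], [0, 0, 0.0012, 0, 0, 0]],
  ],
)

```text
t: 10.25
eef_pos: [0.5613, 0.1429, 0.1613]
ee_rot: [180.0, 0.0, -158.5]
wrist_force: [-1.2, 0.4, -0.9]
gripper_width: 0.0149
grip_force: 61.0
```

```bash
python3 - <<'E'
from h import *
delta([.561,.143,.1613],201.3); print(env.get_obs()['wrist_torque'])
E
```

```text
pose [0.5613 0.1429 0.1613] [ 1.7999e+02  2.0000e-02 -1.5850e+02] t 10.25 F [-1.2  0.4 -0.9] j6 -100.6
shift [0.0002 0.0002 0.    ] turn [0.01 0.02 0.2 ]
[ 0.01957534  0.17119023 -0.0240369 ]
```

```bash
python3 - <<'E'
from h import *
im,d,c=snap('side','s1')
K=np.array(c['intrinsics']);
x=np.array(c['R'])@[.561,.143,.05]+c['t']; q=K@x; u,v=(q[:2]/q[2]).astype(int); print(u,v,x[2],K[0,0])
cr=im[v-45:v+45,u-60:u+60,::-1]; cv2.imwrite('pics/s1c.png',cv2.resize(cr,(780,585),interpolation=cv2.INTER_CUBIC)); print(u-60,v-45)
E
```

```text
304 270 0.9423712808881044 539.3760441014709
244 225
```

View pics/s1c.png

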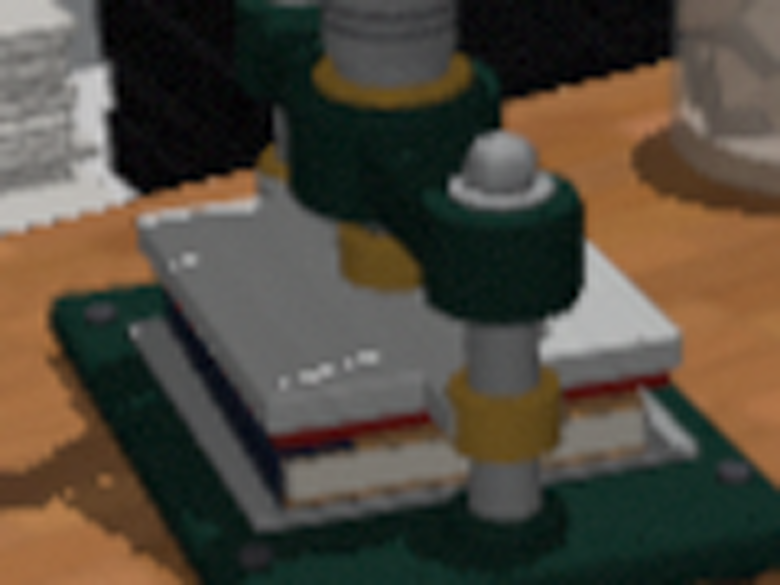

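Call:
servo_tool(
  motion=[
    [[0, 0, 0.0003, 0, 0, 3], [0, 0, 0.0003, 0, 0, 7], [0, 0, 0.0003, 0, 0, 11], [0, 0, 0.0003, 0, 0, 15], [0, 0, 0.0003, 0, 0, 19]],
  ],
)

```text
t: 10.8
eef_pos: [0.5611, 0.1425, 0.1613]
ee_rot: [-180.0, -0.0, -177.7]
wrist_force: [-2.4, -0.3, 1.0]
gripper_width: 0.0151
grip_force: 61.2
```

```bash
python3 - <<'E'
from h import *
delta([.561,.143,.1613],201.3); print(env.get_obs()['wrist_torque'])
E
```

```text
pose [0.5611 0.1425 0.1613] [-1.7997e+02 -1.0000e-02 -1.7767e+02] t 10.8 F [-2.4 -0.3  1. ] j6 -81.4
shift [ 0.      0.0005 -0.    ] turn [-3.000e-02 -1.000e-02 -1.897e+01]
[-0.29659645  0.4788452   0.1548566 ]
```

The key turns the screw at 0.155 N m, as expected. In the side crop the red felt still hangs just above the cover, with a thin kraft strip showing between them. I keep turning and watch the torque.

Call:
servo_tool(
  motion=[
    [[0, 0.0003, 0, 0, 0, 4], [0, 0.0003, 0, 0, 0, 8], [0, 0.0003, 0, 0, 0, 12], [0, 0.0003, 0, 0, 0, 16], [0, 0.0003, 0, 0, 0, 20]],
  ],
)

```text
t: 11.3
eef_pos: [0.5609, 0.1428, 0.1613]
ee_rot: [-180.0, -0.0, 162.3]
wrist_force: [-1.9, -2.0, 1.4]
gripper_width: 0.0149
grip_force: 61.2
```

```bash
python3 - <<'E'
from h import *
delta([.561,.143,.1613],201.3); print(env.get_obs()['wrist_torque'])
E
```

```text
pose [0.5609 0.1428 0.1613] [-1.7996e+02 -2.0000e-02  1.6234e+02] t 11.3 F [-1.9 -2.   1.4] j6 -61.4
shift [-0.      0.0002 -0.    ] turn [-3.000e-02 -3.000e-02 -3.896e+01]
[-0.31261593  0.54727101  0.18211008]
```

Call:
servo_tool(
  motion=[
    [[0, 0, 0, 0, 0, 4], [0, 0, 0, 0, 0, 8], [0, 0, 0, 0, 0, 12], [0, 0, 0, 0, 0, 16], [0, 0, 0, 0, 0, 20]],
  ],
)

```text
t: 11.8
eef_pos: [0.5608, 0.143, 0.1612]
ee_rot: [-180.0, -0.0, 142.4]
wrist_force: [-3.3, -0.1, 0.4]
gripper_width: 0.0148
grip_force: 61.2
```

```bash
python3 - <<'E'
from h import *
delta([.561,.143,.1613],201.3); print(env.get_obs()['wrist_torque'])
im,d,c=snap('side','s2')
a=load('s1')[0][225:315,244:364,::-1]; b=im[225:315,244:364,::-1]
cv2.imwrite('pics/s2c.png',cv2.resize(np.vstack([a[35:85],b[35:85]]),(720,600),interpolation=cv2.INTER_CUBIC))
# red felt columns: lower/upper edge, both frames
def red(i):
    i=i.astype(float); return i[...,0]-1.0*np.maximum(i[...,1],i[...,2])*1.4
for n in('s1','s2'):
    i=load(n)[0]; r=red(i)[270:305,244:364]
    for col in (44,48,52,56,60,88,92,96,100):
        w=np.clip(r[:,col],0,None); 
        ys=np.nonzero(w>20)[0]; print(n,col,ys+270, end=' | ')
    print()
E
```

```text
pose [0.5608 0.143  0.1612] [-1.7997e+02 -3.0000e-02  1.4235e+02] t 11.8 F [-3.3 -0.1  0.4] j6 -41.4
shift [-0.0002  0.0001 -0.0001] turn [-1.000e-02 -4.000e-02 -5.895e+01]
[-0.11865412  0.62800384  0.09431263]
s1 44 [292 293] | s1 48 [291 292] | s1 52 [291 292] | s1 56 [290 291] | s1 60 [289 290] | s1 88 [285 286] | s1 92 [284 285] | s1 96 [283 284] | s1 100 [283 284] | 
s2 44 [293 294] | s2 48 [292 293 294] | s2 52 [292 293] | s2 56 [291 292] | s2 60 [291 292] | s2 88 [286 287] | s2 92 [285 286] | s2 96 [285 286] | s2 100 [284 285] |
```

View pics/s2c.png

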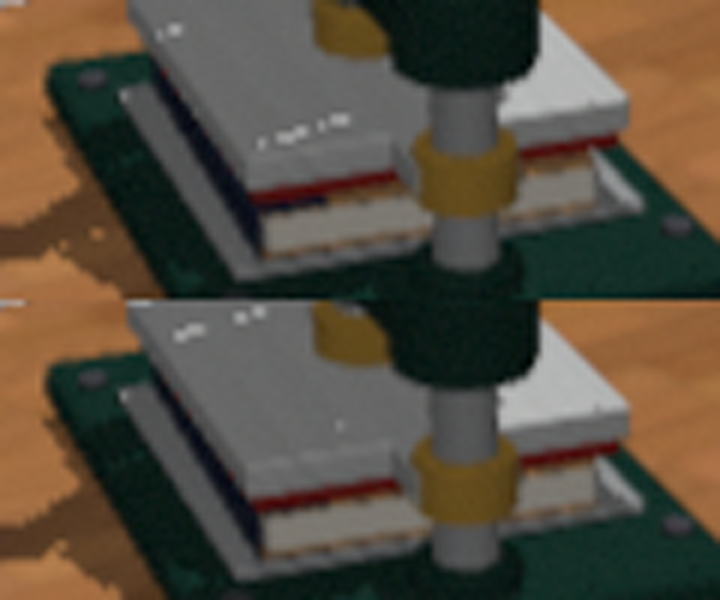

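```bash
python3 - <<'E'
from h import *
a=np.radians(-7.5); ex=np.array([np.cos(a),np.sin(a),0]); ey=np.array([-np.sin(a),np.cos(a),0]); C=np.array([.561,.143,0])
for n in('s1','s2'):
    im,d,c=load(n); P=cloud(d,c); R=np.array(c['R']);o=-R.T@np.array(c['t']);Ki=np.linalg.inv(np.array(c['intrinsics']))
    L=np.stack([(P-C)@ex,(P-C)@ey,P[...,2]],-1)*1000
    print(n,'cam local',((o-C)@ex,(o-C)@ey,o[2]))
    def zz(u,v,y):
        r=R.T@Ki@[u,v,1]; s=(y-(o-C)@ey)/(r@ey); p=o+s*r; return p[2]*1000
    for u in (296,300,306,338,342):
        print('col',u)
        for v in range(int(286-(u-300)*.2),int(306-(u-300)*.2)): print(v,im[v,u],L[v,u].round(1),'z64 %.1f z62 %.1f'%(zz(u,v,-.064),zz(u,v,-.062)))
E
```

```text
s1 cam local (np.float64(-0.2621454058532235), np.float64(-0.8274935674677766), np.float64(0.42020662692373706))
col 296
286 [106 105 105] [-35.4 -63.7  52.8] z64 52.9 z62 52.0
287 [102 104 103] [-35.9 -65.5  51.9] z64 51.2 z62 50.2
288 [98 99 99] [-35.6 -64.3  49.5] z64 49.4 z62 48.4
289 [91 85 85] [-36.1 -65.6  48.4] z64 47.6 z62 46.6
290 [80 52 51] [-35.4 -63.2  45.5] z64 45.8 z62 44.9
291 [74 15 11] [-35.4 -63.   43.6] z64 44.1 z62 43.1
292 [53 13 20] [-33.8 -57.2  38.9] z64 42.3 z62 41.3
293 [22 20 30] [-36.1 -64.9  40.9] z64 40.5 z62 39.5
294 [74 65 58] [-35.6 -63.1  38.2] z64 38.7 z62 37.7
295 [113 105  96] [-35.6 -63.   36.4] z64 36.9 z62 35.9
296 [124 120 113] [-35.  -60.8  33.5] z64 35.1 z62 34.1
297 [125 121 114] [-35.4 -61.8  32.2] z64 33.3 z62 32.3
298 [124 122 114] [-35.6 -62.2  30.6] z64 31.5 z62 30.5
299 [125 120 113] [-35.8 -62.9  29.1] z64 29.7 z62 28.7
300 [113 105  95] [-35.6 -61.8  26.8] z64 27.9 z62 26.9
301 [87 75 63] [-36.4 -64.4  26.3] z64 26.1 z62 25.1
302 [84 81 79] [-36.1 -63.3  24. ] z64 24.3 z62 23.3
303 [89 91 90] [-36.1 -63.1  22. ] z64 22.5 z62 21.4
3
[... 9417 characters left out ...]
9 36 34] [ 44.9 -63.7  42.9] z64 43.1 z62 42.1
285 [74 14 13] [ 45.6 -62.   40.2] z64 41.2 z62 40.2
286 [80 47 28] [ 44.6 -64.5  39.7] z64 39.4 z62 38.4
287 [98 83 67] [ 45.5 -62.3  36.7] z64 37.6 z62 36.6
288 [110 103  95] [ 44.7 -64.2  35.8] z64 35.7 z62 34.7
289 [116 112 106] [ 45.7 -61.7  32.7] z64 33.9 z62 32.9
290 [116 112 107] [ 45.6 -62.   31. ] z64 32.0 z62 31.0
291 [115 113 107] [ 46.4 -60.   28.1] z64 30.2 z62 29.1
292 [115 112 106] [ 46.3 -60.3  26.4] z64 28.3 z62 27.3
293 [110 100  88] [ 44.6 -64.6  26.8] z64 26.5 z62 25.4
294 [92 81 71] [ 43.6 -67.1  26.2] z64 24.6 z62 23.6
295 [82 80 78] [ 44.1 -65.6  23.6] z64 22.7 z62 21.7
296 [61 64 64] [ 44.7 -64.4  21.1] z64 20.9 z62 19.8
```

The pad has dropped about 2.4 mm and looks roughly 1 mm above the cover. About 72° more should give 2 to 2.5 mm of squeeze. I go in small steps and log the torque.

```bash
cat > tq.py <<'E'
from h import *
o=env.get_obs(); print('yaw %.1f F %s Tz %.3f pos %s'%(o['ee_rot'][2],o['wrist_force'].round(1),o['wrist_torque'][2],o['eef_pos'].round(4)))
E
```

Call:
servo_tool(
  motion=[
    [[0, 0, 0, 0, 0, 3], [0, 0, 0, 0, 0, 6], [0, 0, 0, 0, 0, 9]],
  ],
)

```text
t: 12.15
eef_pos: [0.5608, 0.1432, 0.1612]
ee_rot: [-180.0, -0.0, 133.5]
wrist_force: [-2.6, 0.3, 0.7]
gripper_width: 0.0149
grip_force: 61.3
```

```bash
python3 tq.py
```

```text
yaw 133.5 F [-2.6  0.3  0.7] Tz 0.142 pos [0.5608 0.1432 0.1612]
```

Call:
servo_tool(
  motion=[
    [[0, 0, 0, 0, 0, 3], [0, 0, 0, 0, 0, 6], [0, 0, 0, 0, 0, 9]],
  ],
)

```text
t: 12.45
eef_pos: [0.5608, 0.1433, 0.1612]
ee_rot: [-180.0, -0.0, 124.5]
wrist_force: [-3.6, 0.5, 1.4]
gripper_width: 0.0149
grip_force: 61.3
```

```bash
python3 tq.py
```

```text
yaw 124.5 F [-3.6  0.5  1.4] Tz 0.169 pos [0.5608 0.1433 0.1612]
```

Call:
servo_tool(
  motion=[
    [[0, 0, 0, 0, 0, 3], [0, 0, 0, 0, 0, 6], [0, 0, 0, 0, 0, 9]],
  ],
)

```text
t: 12.75
eef_pos: [0.5608, 0.1434, 0.1612]
ee_rot: [-180.0, -0.0, 115.5]
wrist_force: [-4.3, 1.5, 1.9]
gripper_width: 0.0147
grip_force: 61.2
```

```bash
python3 tq.py
```

```text
yaw 115.5 F [-4.3  1.5  1.9] Tz 0.181 pos [0.5608 0.1434 0.1612]
```

Call:
servo_tool(
  motion=[
    [[0, 0, 0, 0, 0, 3], [0, 0, 0, 0, 0, 6], [0, 0, 0, 0, 0, 9]],
  ],
)

```text
t: 13.05
eef_pos: [0.5608, 0.1435, 0.1613]
ee_rot: [-180.0, -0.1, 106.5]
wrist_force: [-3.7, 0.4, 1.2]
gripper_width: 0.0149
grip_force: 61.2
```

```bash
python3 tq.py
```

```text
yaw 106.5 F [-3.7  0.4  1.2] Tz 0.194 pos [0.5608 0.1435 0.1613]
```

Call:
servo_tool(
  motion=[
    [[0, 0, 0, 0, 0, 3], [0, 0, 0, 0, 0, 6], [0, 0, 0, 0, 0, 9]],
  ],
)

```text
t: 13.35
eef_pos: [0.5609, 0.1437, 0.1612]
ee_rot: [-180.0, -0.1, 97.5]
wrist_force: [-3.7, 1.7, 1.7]
gripper_width: 0.0148
grip_force: 61.2
```

```bash
python3 tq.py
```

```text
yaw 97.5 F [-3.7  1.7  1.7] Tz 0.214 pos [0.5609 0.1437 0.1612]
```

Call:
servo_tool(
  motion=[
    [[0, 0, 0, 0, 0, 3], [0, 0, 0, 0, 0, 6]],
  ],
)

```text
t: 13.55
eef_pos: [0.5609, 0.1438, 0.1612]
ee_rot: [-180.0, -0.1, 91.5]
wrist_force: [-2.9, 1.5, 1.1]
gripper_width: 0.0148
grip_force: 61.2
```

```bash
python3 tq.py
```

```text
yaw 91.5 F [-2.9  1.5  1.1] Tz 0.217 pos [0.5609 0.1438 0.1612]
```

Call:
servo_tool(
  motion=[
    [[0, 0, 0, 0, 0, 3], [0, 0, 0, 0, 0, 6]],
  ],
)

```text
t: 13.75
eef_pos: [0.561, 0.1438, 0.1612]
ee_rot: [-180.0, -0.1, 85.5]
wrist_force: [-2.2, 1.9, 0.7]
gripper_width: 0.0149
grip_force: 61.2
```

```bash
python3 tq.py; python3 - <<'E'
from h import *
i=snap('side','s3')[0]
for n in ('s1','s2','s3'):
    i=load(n)[0]; print(n,[i[v,300].tolist() for v in range(288,296)])
    print('   ',[i[v,338].tolist() for v in range(282,290)])
E
```

```text
yaw 85.5 F [-2.2  1.9  0.7] Tz 0.247 pos [0.561  0.1438 0.1612]
s1 [[100, 102, 100], [89, 73, 72], [76, 15, 15], [75, 28, 16], [83, 54, 34], [100, 76, 48], [117, 104, 90], [125, 121, 114]]
    [[96, 97, 97], [85, 66, 66], [76, 16, 12], [71, 27, 21], [80, 53, 35], [97, 72, 46], [113, 100, 87], [122, 118, 111]]
s2 [[101, 102, 101], [101, 102, 102], [90, 78, 78], [75, 31, 31], [75, 19, 14], [95, 60, 38], [117, 105, 91], [122, 119, 111]]
    [[98, 99, 97], [98, 99, 98], [91, 72, 71], [79, 18, 19], [76, 30, 23], [92, 61, 39], [113, 100, 87], [121, 118, 111]]
s3 [[103, 101, 101], [101, 102, 103], [101, 101, 102], [94, 88, 88], [80, 53, 53], [91, 54, 34], [115, 103, 89], [125, 121, 114]]
    [[100, 99, 98], [98, 99, 98], [97, 98, 97], [86, 76, 74], [78, 37, 36], [94, 59, 39], [113, 100, 87], [121, 117, 109]]
```

The torque rose steadily from 0.15 to 0.24 N m. The platen edge kept dropping while the felt's bottom edge stayed put, so the pad is squeezed about 2 to 2.5 mm, or 20 to 28 N. I ease the twist and let go.

Call:
servo_tool(
  motion=[
    [[0, 0, 0, 0, 0, -1], [0, 0, 0, 0, 0, -2], [0, 0, 0, 0, 0, -2]],
  ],
)

```text
t: 14.1
eef_pos: [0.5612, 0.1436, 0.1612]
ee_rot: [180.0, -0.1, 87.6]
wrist_force: [-3.4, 3.7, 2.7]
gripper_width: 0.0152
grip_force: 61.4
```

Call:
servo_tool(
  motion=[
    [[0, 0, 0, 0, 0, 0], [0, 0, 0, 0, 0, 0], [0, 0, 0, 0, 0, 0], [0, 0, 0, 0, 0, 0], [0, 0, 0, 0, 0, 0]],
  ],
  claw=0,
)

```text
t: 14.6
eef_pos: [0.5614, 0.1429, 0.1606]
ee_rot: [180.0, 0.0, 87.5]
wrist_force: [0.2, -0.3, 0.2]
gripper_width: 0.0849
grip_force: 0.0
```

Call:
servo_tool(
  motion=[
    [[0, 0, 0, 0, 0, 0], [0, 0, 0, 0, 0, 0], [0, 0, 0, 0, 0, 0], [0, 0, 0, 0, 0, 0]],
  ],
)

```text
t: 15.0
eef_pos: [0.5613, 0.1431, 0.1607]
ee_rot: [180.0, 0.0, 87.5]
wrist_force: [0.1, 0.8, -1.2]
gripper_width: 0.0852
grip_force: 0.0
```

Call:
servo_tool(
  motion=[
    [[0, 0, -0.01, 0, 0, 0], [0, 0, -0.03, 0, 0, 0], [0, 0, -0.055, 0, 0, 0], [0, 0, -0.08, 0, 0, 0], [0, 0, -0.1, 0, 0, 0]],
  ],
)

```text
t: 15.5
eef_pos: [0.5614, 0.1431, 0.2634]
ee_rot: [179.9, -0.0, 87.5]
wrist_force: [-0.1, -0.4, -0.0]
gripper_width: 0.0855
grip_force: 0.0
```

Call:
servo_tool(
  motion=[
    [[0, 0, 0, 0, 0, 0], [0, 0, 0, 0, 0, 0], [0, 0, 0, 0, 0, 0]],
  ],
)

```text
t: 15.8
eef_pos: [0.5609, 0.143, 0.2591]
ee_rot: [-179.9, 0.0, 87.5]
wrist_force: [0.4, 0.0, -1.0]
gripper_width: 0.0854
grip_force: 0.0
```

```bash
python3 - <<'E'
from h import *
i,d,c=snap('side','s4')
for n in ('s3','s4'):
    j=load(n)[0]; print(n,[j[v,300].tolist() for v in range(289,295)],[j[v,338].tolist() for v in range(283,289)])
q=snap('wrist','w4'); P=cloud(q[1],q[2])
m=(abs(P[...,0]-.561)<.07)&(abs(P[...,1]-.143)<.07)&(P[...,2]>.17)&(P[...,2]<.2)
print(m.sum(),cv2.minAreaRect(P[m][:,:2].astype(np.float32)),np.percentile(P[m][:,2],[20,50,80]))
cv2.imwrite('pics/s4c.png',cv2.resize(i[180:320,220:390,::-1],(680,560),interpolation=cv2.INTER_CUBIC))
E
```

```text
s3 [[101, 102, 103], [101, 101, 102], [94, 88, 88], [80, 53, 53], [91, 54, 34], [115, 103, 89]] [[98, 99, 98], [97, 98, 97], [86, 76, 74], [78, 37, 36], [94, 59, 39], [113, 100, 87]]
s4 [[103, 104, 103], [102, 102, 102], [94, 90, 89], [83, 55, 54], [92, 57, 36], [117, 103, 91]] [[96, 97, 97], [97, 97, 97], [87, 77, 76], [77, 36, 35], [92, 60, 39], [111, 98, 85]]
4624 ((0.5616979002952576, 0.14318779110908508), (0.09911376982927322, 0.015927618369460106), 88.14856719970703) [0.18665836 0.18808585 0.18890818]
```

View pics/s4c.png

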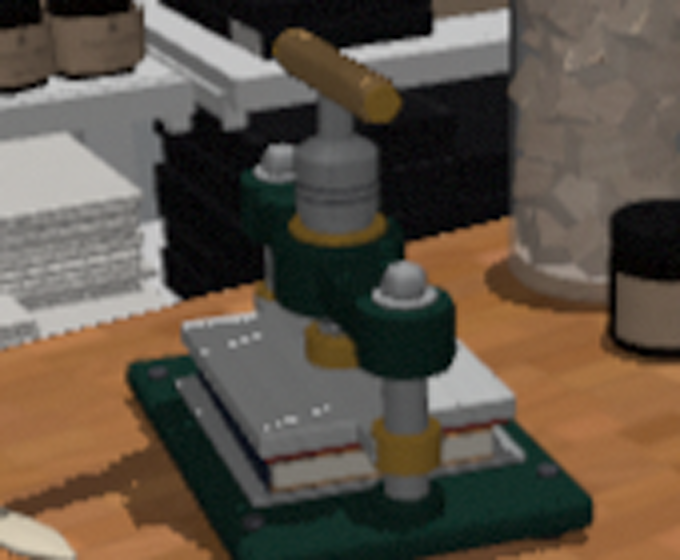

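The key stands upright and home on the screw. Its bar top measures 0.188 m, where 0.120 + 0.068 is expected. The pad is still squeezed and the gripper is clear, so I hand in.

```bash
python3 -c "
from workcell import env
print(env.finish_job())"
```

```text
the job is handed in; nothing more can be done
None
```

I handed the job in at about 16 s of the 72 s limit, with no verdict returned: the T-key stands upright and home on the screw, the felt pad bears on the booklet at an estimated 20–28 N (from torque and felt squeeze), and the gripper is clear.

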